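# Pump the ratchet clamp onto a carton and hold it

### The arm

A 6-joint arm with a two-finger parallel gripper is mounted at the origin on the work surface. World frame = base frame: x ahead of the robot, y to its left, z up, the work surface at z = 0. Lengths are in m, angles in rad, forces in N, time in s.
With the tool pointing down it reaches from about 0.4 to 0.825 m from the base axis. Payload 7 kg.
Tool frame: the origin (TCP) lies at the very end of the fingers, on their centre line; the grasp point (between the pads) lies 19 mm behind it; z points along the fingers, x is the direction in which the jaws open and shut, and the axes are right-handed (so a half turn about z gives the same grasp; the last joint's range is limited). The gripper opens to 88 mm and grips with 3 to 60 N. Pads are 19 mm wide; open, the fingers measure 130 mm over their backs; the gripper's body (78 mm by 193 mm) begins 47 mm behind the grasp point.
Start: joints at [0.288, 0.359, 0.012, 0, -1.224, -0.288], TCP at [0.675, -0, 0.227] pointing down, gripper open.
Joint ranges: [-3.07, 3.07], [-1.43, 2.12], [-1.02, 1.25], [-3.03, 1.67], [-3.05, -0], [-3.03, 3.03]. Speed limits (rad/s): [2.39, 2.39, 3.01, 3.14, 3.14, 3.14].

### API

Orientations are given as [roll, pitch, yaw] about the fixed x, y, z axes, in that order (R = Rz(yaw) Ry(pitch) Rx(roll)).
In Python, from station import telemetry, grab_frame, arm, regions_of, pinpoint gives the robot as it stands. The module is installed in compiled form; this text tells all that it offers.
- The arm moves only by the shell command python3 -m inch 'ROWS' [FORCE]. ROWS is text: rows parted by semicolons, each of 7 numbers parted by spaces: the opening, from 0 (shut) to 1 (fully open), then the shift along the world's x, y, z in cm, then the turn, a rotation vector about the world's x, y, z in degrees. A call has 1 to 12 rows; each row is the pose to reach, as a shift and turn from the pose measured when the call began; what a row does not reach only later rows make up. A row lasts 1/8 s, in which the tool goes at most 62.5 mm and 10.7 degrees, less where a joint would pass 70% of its speed; a pose out of reach is approached as far as the arm can. A call with a gripper value outside its range is refused whole. The fingers move at their own pace and stop on an object; FORCE is the grip in N (left out, the last holds). Time passes only in rows, so rows that repeat a pose let the fingers close. It gives the time, the measured TCP pose, the force and the opening at its end, in the units of the state.
- telemetry.get_state(): the state, without advancing time (a new reading comes with each control period).
- grab_frame(name): name is "scene" or "side" or "wrist"; returns a dict with "pixels" (480x640x3 uint8, red, green, blue), "fx", "fy", "cx", "cy" (pixels), "dist_coeffs" ([k1, k2, p1, p2, k3] as OpenCV has them; the pictures are not rectified), "R" (3x3) and "t" (3): a world point X has camera coordinates R X + t. Camera axes: x right, y down, z forward; pixel columns grow to the right and rows downward; lengths in m; the calibration is good to about 2 mm. A picture is of the moment at which its call begins. There is no depth.
- arm.job_done(): hands the job in, once; it reports no verdict.
Trained networks look in the newest picture that a camera, given by its name, has taken for a name from the list of things; names that differ only in an ending like _2 or _b are one class to them, and where a whole thing is asked for, a point or a joint stands for the part that bears it (a point fixed in the world has none). Each returns a list of dicts, best first, with "p" (0 to 1); they miss things now and then, are a little off and sometimes report something else, mostly with a low value. They report only what shows in the picture. A call takes as long as a camera call.
- regions_of(camera, name): "pixels" (480x640 bool, what is visible of it) and "bbox" ([left, top, right, bottom] in pixels, round what is visible of it).
- pinpoint(camera, name): "location" ([column, row] in pixels: a listed point, or the origin of a listed thing).
The state is a dict: "t": time; "q": joint angles; "qd": joint speeds; "joint_efforts": joint torques, N m; "eef_pos": TCP position; "ee_rot": TCP orientation; "force": force on the tool from outside, world axes, zero at the start; "moment": the same for the moment, N m; "width": finger opening in m.
Only numpy, scipy, OpenCV 4.12 (cv2) and the standard library are available. Lean on these libraries where they do the work, as an engineer would, in place of code of your own. Each camera call takes 0.05 s, during which the arm holds its last target. There are 200 camera calls.

### The job

A small carton stands loose in the ratchet clamp on the packing table. Pump the red trigger down and up, touching neither the jaw nor the carton, until the orange pad has pushed the carton square against the plywood fence and presses it there with the pad's spring about half pushed in; never push that spring all the way in, as that crushes the carton. Finish still holding the trigger pressed down so that the carton stays gripped, and leave the spare carton, tape roll and screwdriver where they are.

Things in the scene. Friction and masses are not known exactly. Their poses are not given: they have to be found in the camera images.
- jig: Ratchet clamp jig fixed to the table. Origin: table level, below the bar's middle line; x = the way the jaw advances, z up. Along jig x: plywood deck -165 to 205 mm (130 wide, 12 thick), blue housing -60 to 0 mm (60 wide, 90 high, hinge ears to 120), fence near the +x end. Toothed bar through the housing, 45 to 61 mm high, sticks out rearwards at most to -142 mm, under the trigger.
- fence: Plywood fence screwed to the jig's deck, upright, 18 mm thick, 120 mm wide, top at 102 mm. Origin: table level below the middle of its face, which looks to jig -x; axes as the jig's. It stands at jig x = 155 to 171 mm, differently each time.
- carton: Small tan carton (white label, tape strip on top) to be gripped, loose on the deck between pad and fence, 0.08 to 0.17 kg. 60 mm along its x (clamping direction, about jig x), 90 along y, 80 high. Origin: centre of its underside (12 mm above the table). Starts 3 to 12 mm short of the fence, a little askew; squared up its origin is 30 mm before the fence's origin.
- trigger (a joint): Angle (rad) of the trigger lever: 0 = up at rest, 0.4 = fully down on its stop. A spring raises it again within about half a second (2 to 3 N at the paddle near rest, 4 N when down, and up to about 10 N more while the pad presses the carton).
- trigger_hinge (a point): Hinge of the trigger lever, on top of the housing, 105 mm above the table at jig x = -30 mm; hinge line along jig y.
- trigger_paddle: Trigger lever ending in a red paddle. Origin at the hinge. It runs from the hinge towards jig -x (away from the fence), 0.26 rad above level at trigger = 0, 0.14 rad below level at 0.4. Paddle 56 mm long, 36 wide, 14 thick, its middle 115 mm from the hinge. Push it down from above, let its spring raise it.
- paddle_top (a point): Middle of the red paddle's upper face, the place to push: 115 mm along the lever from the hinge and 7 mm above its centre line (about 141 mm above the table at rest, 96 mm fully down).
- jaw (a joint): Advance of toothed bar and jaw head (m), 0 to 0.076, starts at 0 to 0.016. At (fence's jig x - 0.115) the pad just pinches the carton; any excess pushes its spring in. Pressing the trigger moves it about 50 mm per rad once the pawl meets a tooth (pitch 12 mm; 5 to 7 mm idle, at most 12): 12 mm a full stroke. When let up it keeps a full stroke less up to 3 mm; a loaded part stroke slips back.
- jaw_head: Blue upright plate on the front of the bar, 12 x 70 x 60 mm, carrying the sprung pad. Its frame is the jig's frame shifted by the jaw's advance.
- pad_spring (a joint): How far the orange pad is pushed in towards the blue jaw head against its spring (m): 0 = out, with a 16 mm gap between the blue plate and the pad (two yellow springs show in it); 0.016 = bottomed, carton crushed. About 1.2 N plus 1.2 N per mm.
- pad: Orange pad, 12 x 70 x 60 mm, facing the carton, its frame shifted along jig x by jaw minus pad_spring.
- pad_face (a point): Middle of the pad's front face, 52 mm above the table; at jig x = 55 mm + jaw - pad_spring.
- spare_carton: Bystander: closed tan carton 70 x 100 x 60 mm, loose; origin at the centre of its underside.
- tape_roll: Bystander: roll of tan tape lying flat, 90 mm across, 45 mm high, loose; origin at the centre of its underside.
- screwdriver: Bystander: screwdriver lying on the table along its x, loose; origin on its underside.

How it is judged:
On the way, in this order (a step that is already met when the one before it is completed fails the run):
1. the trigger, pushed by the fingers, is well down (over 0.25 rad) and has advanced the jaw by 8 mm (value of joint trigger above 0.25 rad and distance of jaw_head from where it was at the start of the episode above 0.008 m and contact force between the fingers and trigger_paddle above 0.5 N).
2. after that first stroke the trigger has come up again (value of joint trigger below 0.2 rad).
3. the pad presses the carton against the fence (contact force between pad and carton above 1.5 N and contact force between carton and fence above 1 N), for 0.1 s.
At the end, for the whole second after the job is handed in: The fingers still press the trigger (more than 1 N, trigger more than 0.04 rad down); the carton stands square (within 0.05 rad) on the fence (within 4 mm), pressed by pad (over 3 N) and fence (over 2 N), at rest, the pad's spring pushed in 3.5 to 12.5 mm of its 16 mm (value of joint pad_spring between 0.0035 and 0.0125 m and contact force between pad and carton above 3 N and contact force between carton and fence above 2 N and x of carton in the frame of fence between -0.034 and -0.026 m and angle between the x axis of carton and the x axis of fence, either way round below 0.05 rad and angle between carton's own z axis and vertical below 0.06 rad and contact force between the fingers and trigger_paddle above 1 N and value of joint trigger above 0.04 rad and linear speed of carton below 0.01 m/s); the arm keeps its last pose, push and grip.
It fails at once if the pad's spring is pushed all the way in (over 15 mm): carton crushed (value of joint pad_spring above 0.015 m).
It fails at once if the robot pushes on the jaw or its pad instead of the trigger (contact force between any of the fingers, the arm and jaw_head above 1 N or contact force between any of the fingers, the arm and pad above 1 N).
It fails at once if the robot touches the carton (contact force between any of the fingers, the arm and carton above 1 N).
It fails at once if a bystander is moved by more than 20 mm (distance of any of spare_carton, tape_roll, screwdriver from where it was at the start of the episode above 0.02 m).
It also fails if it takes over 42 s, if anything falls off the work surface, if the arm or the gripper's body presses on something with over 40 N, if the wrist force passes 120 N, or if a joint passes its speed limit or range.

## Working session

There is one attempt and no reset: what is moved stays moved. The work goes in short steps, Python scripts to look and compute and a shell command to move; the robot and the scene stay as the last step left them, time stands still between calls to the robot, and variables do not carry over. Pictures are saved under pics/ and viewed, about 8 in all and at most 12, crops included, and the job is handed in when it is done.

```bash
mkdir -p pics
cat > h.py <<'E'
import numpy as np, cv2
from station import telemetry, grab_frame, arm, regions_of, pinpoint
def K(f): return np.array([[f['fx'],0,f['cx']],[0,f['fy'],f['cy']],[0,0,1.]]), np.array(f['dist_coeffs'],float)
def ray(f,uv):
    k,d=K(f); n=cv2.undistortPoints(np.array([[uv]],float),k,d)[0,0]
    R=np.array(f['R']);t=np.array(f['t']); return -R.T@t, R.T@np.array([n[0],n[1],1])
def atz(f,uv,z):
    c,v=ray(f,uv); return c+v*(z-c[2])/v[2]
def proj(f,X):
    k,d=K(f); return cv2.projectPoints(np.array(X,float).reshape(-1,3),cv2.Rodrigues(np.array(f['R'],float))[0],np.array(f['t'],float),k,d)[0][:,0]
def tri(obs):
    A=np.zeros((3,3));b=np.zeros(3)
    for f,uv in obs:
        c,v=ray(f,uv);v/=np.linalg.norm(v);P=np.eye(3)-np.outer(v,v);A+=P;b+=P@c
    X=np.linalg.solve(A,b); return X,[np.round(proj(f,X)[0]-uv,1) for f,uv in obs]
def save(f,name): cv2.imwrite('pics/'+name,np.ascontiguousarray(f['pixels'][...,::-1]))
E
python3 - <<'E'
from h import *
F={c:grab_frame(c) for c in ('scene','side')}
for c in F: save(F[c],c+'0.png')
for n in ['paddle_top','trigger_hinge','pad_face','fence','jig','carton','spare_carton','tape_roll','screwdriver']:
    o=[];s=''
    for c in F:
        r=pinpoint(c,n)
        if r: o.append((F[c],np.array(r[0]['location'],float))); s+=f" {c} {np.round(r[0]['location'])} p{r[0]['p']:.2f}"
    print(n,s,*( [np.round(v,4) for v in [tri(o)[0]]]+[tri(o)[1]] if len(o)==2 else []))
print(telemetry.get_state())
E
```

```text
paddle_top  scene [202. 185.] p0.58 side [408. 137.] p0.69 [ 0.5915 -0.1663  0.1433] [array([-0.6, -0.8]), array([-0.4,  0.8])]
trigger_hinge  scene [260. 225.] p0.91 side [368. 190.] p0.92 [ 0.5813 -0.0559  0.1047] [array([0.4, 0.4]), array([ 0.3, -0.4])]
pad_face  scene [312. 269.] p0.83 side [332. 242.] p0.96 [0.5728 0.0375 0.0572] [array([0.9, 0.9]), array([ 0.7, -0.9])]
fence  scene [370. 319.] p0.85 side [297. 302.] p0.82 [5.597e-01 1.367e-01 1.000e-04] [array([-0.3, -0.3]), array([-0.3,  0.3])]
jig  scene [280. 280.] p0.68 side [355. 242.] p0.82 [ 0.5771 -0.0247  0.0022] [array([0.7, 0.8]), array([ 0.6, -0.8])]
carton  scene [350. 302.] p0.74 side [312. 285.] p0.61 [0.5598 0.1005 0.013 ] [array([0.5, 0.5]), array([ 0.4, -0.5])]
spare_carton  scene [226. 348.] p0.79 side [288. 202.] p0.92 [ 0.7311 -0.0014  0.0068] [array([-1.8, -2. ]), array([-1.2,  1.6])]
tape_roll  scene [385. 263.] p0.70 side [376. 332.] p0.74 [ 0.4312  0.0912 -0.0005] [array([-0.4, -0.4]), array([-0.4,  0.5])]
screwdriver  scene [309. 238.] p0.75 side [423. 271.] p0.87 [ 0.4525 -0.0577 -0.0038] [array([0., 0.]), array([ 0., -0.])]
{'t': 1.0, 'q': array([ 2.88079199e-01,  3.58589482e-01,  1.18942341e-02,  3.41460714e-05,
       -1.22407844e+00, -2.88124256e-01]), 'qd': array([ 0.00040331, -0.00103373, -0.0009098 ,  0.00120451, -0.0013208 ,
       -0.00132656]), 'joint_efforts': array([-6.49702979e-04, -5.82393193e+01,  2.93304330e+01,  7.00266212e+00,
        1.23659291e-02, -2.93074493e-05]), 'eef_pos': array([ 6.74988087e-01, -4.22720832e-05,  2.26571696e-01]), 'ee_rot': array([-3.14156830e+00,  3.08317938e-05,  3.14155920e+00]), 'force': array([-0.42198025, -0.07187504,  0.66244457]), 'moment': array([ 0.05481005, -0.00053939,  0.02026641]), 'width': 0.08769674470268593}
```

View pics/side0.png

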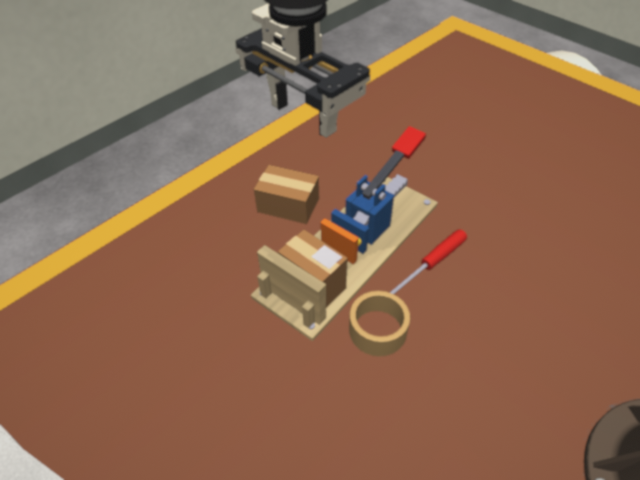

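View pics/scene0.png

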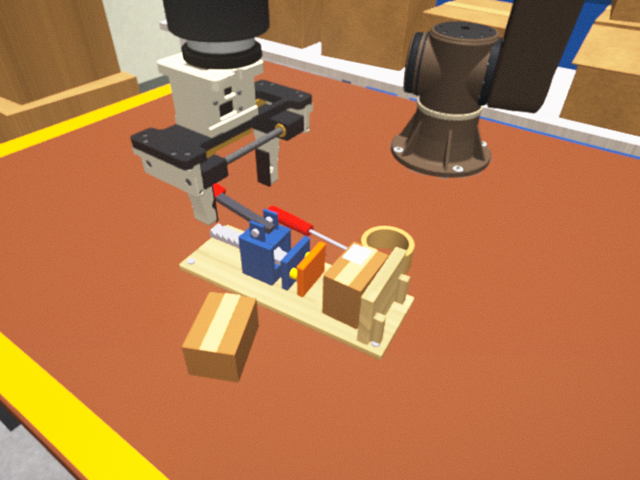

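The side view shows the paddle at (408,137), the hinge at (368,190), the pad at (340,240) and the fence at (290,290). The scene view agrees with it, and the triangulated heights match the given ones (hinge 0.105, paddle 0.143, fence 0). The jig's x axis points about 96.4° in world, the fence is at jig x ≈ 0.164 and the jaw is at about 0.009. I'll shut the fingers and go above the paddle.

```bash
python3 -m inch '0 -2.5 -5 -2 0 0 2; 0 -5 -10 -3 0 0 4; 0 -7.5 -15 -4 0 0 6; 0 -8.2 -16.7 -5.5 0 0 6.4; 0 -8.2 -16.7 -6.5 0 0 6.4; 0 -8.2 -16.7 -6.5 0 0 6.4; 0 -8.2 -16.7 -6.5 0 0 6.4'
python3 - <<'E'
from h import *
s=telemetry.get_state();print(s['t'],s['eef_pos'],s['force'],s['width'])
F={c:grab_frame(c) for c in ('scene','side')}
save(F['side'],'side1.png')
im=F['side']['pixels'];cv2.imwrite('pics/side1c.png',cv2.resize(im[90:340,230:470,::-1],None,fx=2.4,fy=2.4,interpolation=3))
for n in ['paddle_top','pad_face']:
    o=[]
    for c in F:
        r=pinpoint(c,n); print(n,c,r[:1])
        if r:o.append((F[c],np.array(r[0]['location'],float)))
    if len(o)==2: print(tri(o))
E
```

```text
t: 1.88
eef_pos: [0.5939, -0.1661, 0.1618]
ee_rot: [-3.141, 0.0, -3.029]
force: [0.1, 0.3, 0.9]
width: 0.0232
1.875 [ 0.59386845 -0.16611184  0.16183537] [0.11076244 0.33063492 0.88075638] 0.023218945565829006
paddle_top scene [{'location': [204.4, 187.8], 'p': 0.81}]
paddle_top side [{'location': [409.3, 135.6], 'p': 0.71}]
(array([ 0.59095612, -0.1660738 ,  0.14173671]), [array([-2.4, -3.3]), array([-1.6,  3.4])])
pad_face scene [{'location': [315.0, 271.0], 'p': 0.73}]
pad_face side [{'location': [336.9, 244.1], 'p': 0.73}]
(array([0.56709958, 0.03608623, 0.05154599]), [array([-0.8, -0.8]), array([-0.6,  0.9])])
```

View pics/side1c.png

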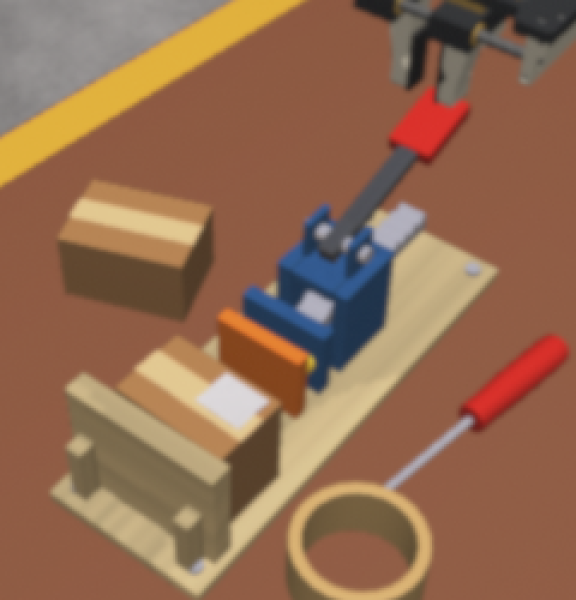

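Fingers are centred over the paddle, and the pad, carton and fence show clear gaps. First stroke.

```bash
python3 -m inch '0 -0.1 -0.1 -1.5 0 0 0; 0 -0.1 -0.1 -3 0 0 0; 0 -0.1 -0.1 -4.5 0 0 0; 0 -0.1 -0.1 -5.7 0 0 0; 0 -0.1 -0.1 -5.9 0 0 0'; python3 -m inch '0 0 0 -0.2 0 0 0;0 0 0 -0.2 0 0 0'
cat > look.py <<'E'
from h import *
F={c:grab_frame(c) for c in ('scene','side')}
u=np.array([-0.1115,0.9938,0])
def p(n):
    o=[]
    for c in F:
        r=pinpoint(c,n)
        if r:o.append((F[c],np.array(r[0]['location'],float)))
    if len(o)==2:
        X,e=tri(o); print(n,np.round(X,4),'jigx-from-hinge-det',round((X-np.array([.5813,-.0559,0]))@u-.03,4),np.abs(e).max()); 
for n in ['pad_face','jaw_head','fence','carton','trigger_hinge']: p(n)
E
python3 look.py
```

```text
t: 2.8
eef_pos: [0.5924, -0.1685, 0.102]
ee_rot: [-3.141, -0.0, -3.029]
force: [0.5, -5.3, 5.6]
width: 0.0005
t: 3.05
eef_pos: [0.5924, -0.1686, 0.0999]
ee_rot: [-3.14, -0.0, -3.029]
force: [0.2, -2.3, 5.6]
width: 0.0007
pad_face [0.5672 0.0498 0.0594] jigx-from-hinge-det 0.0766 1.0
jaw_head [ 0.5689 -0.0065  0.0065] jigx-from-hinge-det 0.0205 0.6
fence [ 0.5559  0.1383 -0.0017] jigx-from-hinge-det 0.1658 1.8
carton [0.5583 0.1008 0.0098] jigx-from-hinge-det 0.1283 0.2
trigger_hinge [ 0.5761 -0.0554  0.1024] jigx-from-hinge-det -0.0289 0.5
```

```bash
python3 -m inch '0 0 0 -0.2 0 0 0;0 0 0 -0.3 0 0 0;0 0 0 -0.3 0 0 0'; python3 look.py; python3 -m inch '0 0 0 1.5 0 0 0; 0 0 0 3.5 0 0 0;0 0 0 4.5 0 0 0;0 0 0 4.5 0 0 0;0 0 0 4.5 0 0 0'; python3 look.py
```

```text
t: 4.03
eef_pos: [0.5924, -0.1685, 0.0973]
ee_rot: [-3.14, 0.0, -3.029]
force: [-0.5, -0.4, 5.6]
width: 0.0006
pad_face [0.5686 0.0471 0.0482] jigx-from-hinge-det 0.0737 1.4
jaw_head [ 5.704e-01 -8.900e-03  3.000e-04] jigx-from-hinge-det 0.018 1.4
fence [0.5606 0.1373 0.0052] jigx-from-hinge-det 0.1643 0.8
carton [0.5541 0.1024 0.0087] jigx-from-hinge-det 0.1304 0.3
trigger_hinge [ 0.5785 -0.0552  0.1008] jigx-from-hinge-det -0.029 0.8
t: 5.25
eef_pos: [0.5925, -0.1684, 0.1421]
ee_rot: [-3.14, 0.0, -3.029]
force: [0.4, -0.5, 1.7]
width: 0.0007
jaw_head [ 0.5728 -0.0062  0.0006] jigx-from-hinge-det 0.0203 0.6
fence [0.5641 0.1366 0.0032] jigx-from-hinge-det 0.1632 0.5
carton [0.5527 0.0994 0.0078] jigx-from-hinge-det 0.1275 0.1
trigger_hinge [ 0.5794 -0.0528  0.1082] jigx-from-hinge-det -0.0267 0.4
```

```bash
python3 -m inch '0 0 0 0.5 0 0 0;0 0 0 0.5 0 0 0; 0 0 0 -1 0 0 0; 0 0 0 -2.5 0 0 0; 0 0 0 -4 0 0 0; 0 0 0 -4.5 0 0 0;0 0 0 -4.5 0 0 0'; python3 look.py; python3 -m inch '0 0 0 1.5 0 0 0; 0 0 0 3.5 0 0 0;0 0 0 4.9 0 0 0;0 0 0 4.9 0 0 0;0 0 0 4.9 0 0 0;0 0 0 4.9 0 0 0'; python3 look.py
python3 - <<'E'
from h import *
f=grab_frame('side');cv2.imwrite('pics/side2c.png',cv2.resize(f['pixels'][170:340,240:420,::-1],None,fx=3.4,fy=3.4,interpolation=3))
E
```

```text
t: 6.72
eef_pos: [0.5931, -0.1693, 0.097]
ee_rot: [-3.139, 0.001, -3.029]
force: [1.2, -4.1, 5.5]
width: 0.0007
pad_face [0.5551 0.08   0.0323] jigx-from-hinge-det 0.108 16.5
jaw_head [0.5701 0.0103 0.0043] jigx-from-hinge-det 0.037 0.5
t: 8.07
eef_pos: [0.5921, -0.1684, 0.1455]
ee_rot: [-3.141, -0.001, -3.029]
force: [-0.3, 0.8, 0.0]
width: 0.0004
pad_face [0.5668 0.0541 0.0501] jigx-from-hinge-det 0.0809 0.5
fence [ 0.5605  0.1394 -0.0024] jigx-from-hinge-det 0.1664 1.9
carton [0.5589 0.1011 0.0085] jigx-from-hinge-det 0.1285 0.6
```

View pics/side2c.png

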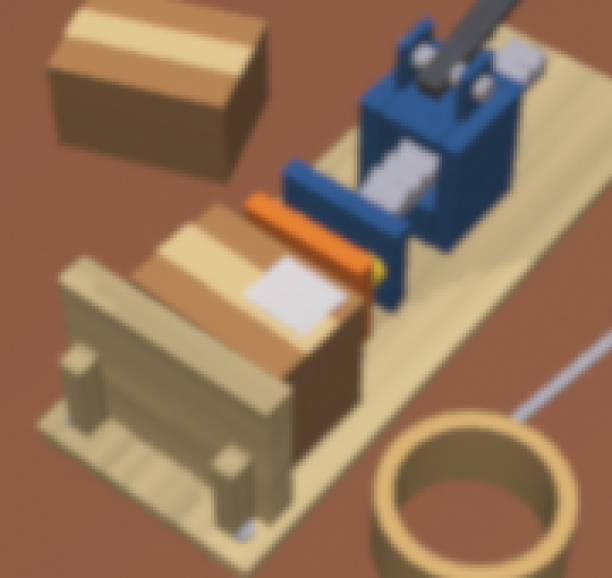

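Run:
```python
from h import *
f=grab_frame('side'); u=np.array([-0.1115,0.9938,0]);v=np.array([-.9938,-.1115,0]); o=np.array([.5813,-.0559,0])+.03*u
for n,p,z in [('padR',(374,270),.082),('padL',(247,200),.082),('headR',(408,228),.082),('headL',(285,165),.082),('fenceR top face-edge',(293,385),.102),('fenceL',(88,260),.102),('cartonBackR',(365,298),.092),('cartonBackL',(215,207),.092)]:
    X=atz(f,(p[0]/3.4+240,p[1]/3.4+170),z); print(n,np.round((X-o)@u*1e3,1),np.round((X-o)@v*1e3,1))
```

```text
padR 78.2 41.8
padL 79.8 -31.5
headR 47.8 39.3
headL 50.9 -31.2
fenceR top face-edge 163.9 61.5
fenceL 165.1 -53.4
cartonBackR 100.7 53.0
cartonBackL 99.2 -34.6
```

Pad is about 15 mm behind the carton (orange edge at (349,250) in the full frame), and the jaw is at about 0.03. Third stroke, in two parts with a force check.

```bash
python3 -m inch '0 0 0 -1.5 0 0 0; 0 0 0 -3 0 0 0; 0 0 0 -4 0 0 0; 0 0 0 -4.2 0 0 0;0 0 0 -4.2 0 0 0'; python3 -m inch '0 0 0 -0.35 0 0 0;0 0 0 -0.6 0 0 0;0 0 0 -0.6 0 0 0'; python3 look.py
python3 - <<'E'
from h import *
f=grab_frame('side');cv2.imwrite('pics/side3c.png',cv2.resize(f['pixels'][170:340,240:420,::-1],None,fx=3.4,fy=3.4,interpolation=3))
E
```

```text
t: 9.4
eef_pos: [0.593, -0.1688, 0.1044]
ee_rot: [-3.14, 0.001, -3.029]
force: [1.3, -2.5, 4.2]
width: 0.0007
t: 9.78
eef_pos: [0.5931, -0.1686, 0.0987]
ee_rot: [-3.14, 0.002, -3.029]
force: [0.1, -0.9, 6.7]
width: 0.0005
pad_face [0.5653 0.0733 0.0563] jigx-from-hinge-det 0.1002 1.0
jaw_head [0.5684 0.0183 0.0048] jigx-from-hinge-det 0.0451 1.3
fence [5.625e-01 1.381e-01 2.000e-04] jigx-from-hinge-det 0.1649 1.6
carton [0.5607 0.098  0.0122] jigx-from-hinge-det 0.1253 0.7
trigger_hinge [ 0.5784 -0.0574  0.1004] jigx-from-hinge-det -0.0311 0.7
```

View pics/side3c.png

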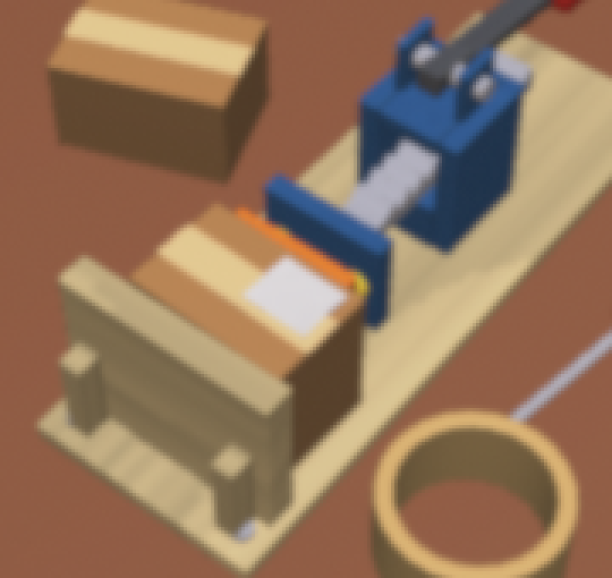

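Pad has just reached the carton's back, with a few mm still to the fence. I'll complete the stroke, then let up.

```bash
python3 -m inch '0 0 0 -0.2 0 0 0;0 0 0 -0.2 0 0 0;0 0 0 -0.2 0 0 0'; python3 -m inch '0 0 0 1.5 0 0 0; 0 0 0 3.5 0 0 0;0 0 0 4.9 0 0 0;0 0 0 4.9 0 0 0;0 0 0 4.9 0 0 0;0 0 0 4.9 0 0 0'; python3 look.py; python3 -m inch '0 0 0 -1.5 0 0 0; 0 0 0 -2.5 0 0 0; 0 0 0 -2.8 0 0 0;0 0 0 -2.8 0 0 0'; python3 -m inch '0 0 0 -0.4 0 0 0;0 0 0 -0.7 0 0 0;0 0 0 -0.7 0 0 0';python3 look.py
```

```text
t: 10.8
eef_pos: [0.593, -0.1686, 0.0974]
ee_rot: [-3.14, 0.002, -3.029]
force: [-0.0, -1.6, 5.7]
width: 0.0003
t: 11.55
eef_pos: [0.5926, -0.1684, 0.1456]
ee_rot: [-3.14, 0.001, -3.029]
force: [-0.9, 0.3, 1.6]
width: 0.0002
pad_face [ 0.458   0.0242 -0.0673] jigx-from-hinge-det 0.0633 9.9
jaw_head [0.5695 0.0185 0.0072] jigx-from-hinge-det 0.0452 1.2
fence [0.5617 0.1384 0.001 ] jigx-from-hinge-det 0.1653 0.8
carton [0.5974 0.0093 0.1136] jigx-from-hinge-det 0.033 85.6
trigger_hinge [ 0.5795 -0.0535  0.1082] jigx-from-hinge-det -0.0274 0.9
t: 12.65
eef_pos: [0.5938, -0.1691, 0.1185]
ee_rot: [-3.139, 0.003, -3.028]
force: [1.6, -2.7, 4.0]
width: 0.0004
t: 13.02
eef_pos: [0.5939, -0.1697, 0.1115]
ee_rot: [-3.138, 0.003, -3.028]
force: [0.1, -4.4, 4.6]
width: 0.0008
pad_face [0.5618 0.0792 0.0516] jigx-from-hinge-det 0.1064 0.7
jaw_head [0.5689 0.0243 0.0045] jigx-from-hinge-det 0.0511 1.2
trigger_hinge [ 0.5769 -0.0529  0.1066] jigx-from-hinge-det -0.0266 1.9
```

```bash
for i in 1; do python3 -m inch '0 0 0 -0.3 0 0 0;0 0 0 -0.5 0 0 0;0 0 0 -0.5 0 0 0;0 0 0 -0.5 0 0 0'; done; python3 -m inch '0 0 0 -0.3 0 0 0;0 0 0 -0.4 0 0 0;0 0 0 -0.4 0 0 0;0 0 0 -0.4 0 0 0';python3 look.py
python3 - <<'E'
from h import *
f=grab_frame('side');cv2.imwrite('pics/side4c.png',cv2.resize(f['pixels'][170:340,240:420,::-1],None,fx=3.4,fy=3.4,interpolation=3))
E
```

```text
t: 14.12
eef_pos: [0.5939, -0.1693, 0.1067]
ee_rot: [-3.139, 0.003, -3.028]
force: [0.0, -3.7, 6.5]
width: 0.0006
t: 14.62
eef_pos: [0.5939, -0.1693, 0.1029]
ee_rot: [-3.138, 0.003, -3.028]
force: [-0.7, -3.5, 6.5]
width: 0.0004
pad_face [0.5665 0.0781 0.053 ] jigx-from-hinge-det 0.1048 0.0
jaw_head [0.5655 0.0272 0.0042] jigx-from-hinge-det 0.0544 0.5
fence [0.5626 0.1388 0.0043] jigx-from-hinge-det 0.1656 1.1
trigger_hinge [ 0.5795 -0.0539  0.1036] jigx-from-hinge-det -0.0278 0.8
```

View pics/side4c.png

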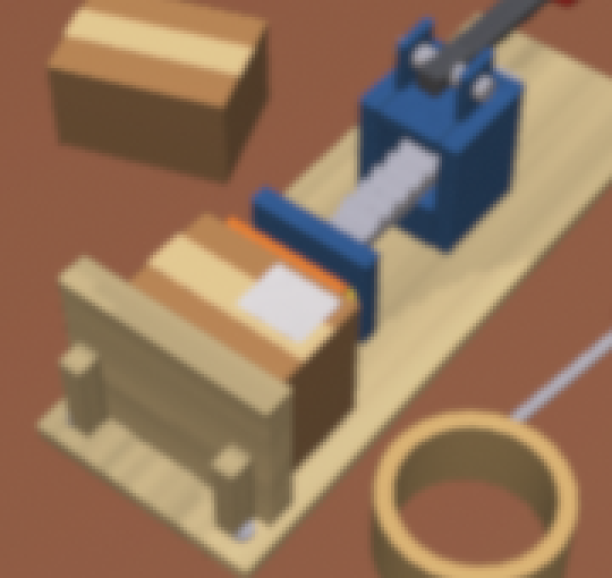

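```bash
python3 -m inch '0 0 0 -0.2 0 0 0;0 0 0 -0.4 0 0 0;0 0 0 -0.55 0 0 0;0 0 0 -0.55 0 0 0';python3 look.py
python3 - <<'E'
from h import *
z=[]
for i in range(6):
    f=grab_frame('side'); z.append(telemetry.get_state()['force'])
print(np.round(np.mean(z,0),2),np.round(np.std(z,0),2))
cv2.imwrite('pics/side5c.png',cv2.resize(f['pixels'][210:300,280:370,::-1],None,fx=6.6,fy=6.6,interpolation=2))
E
```

```text
t: 15.78
eef_pos: [0.5939, -0.1692, 0.0979]
ee_rot: [-3.138, 0.004, -3.028]
force: [-1.3, -2.9, 8.5]
width: 0.0004
pad_face [0.5637 0.0788 0.0561] jigx-from-hinge-det 0.1058 0.9
jaw_head [0.5677 0.0311 0.0049] jigx-from-hinge-det 0.058 1.6
fence [ 0.5581  0.1379 -0.0038] jigx-from-hinge-det 0.1652 0.9
carton [0.5555 0.1066 0.0072] jigx-from-hinge-det 0.1344 0.1
trigger_hinge [ 0.5752 -0.0566  0.0986] jigx-from-hinge-det -0.03 0.7
[-1.6  -2.3   9.04] [0.94 0.35 0.57]
```

View pics/side5c.png

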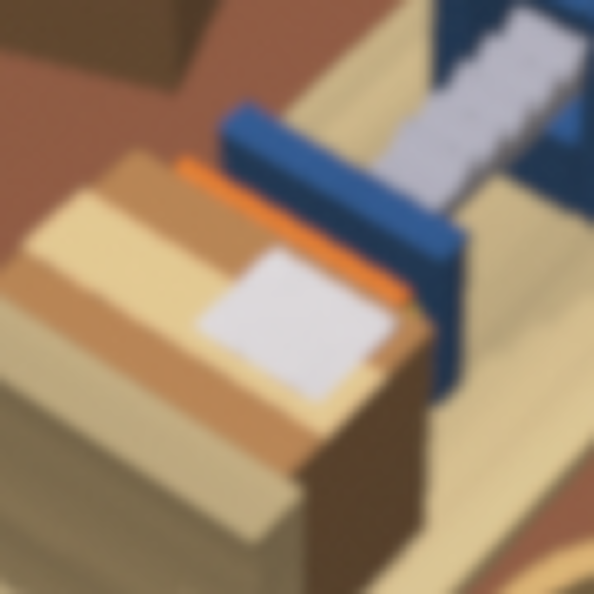

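Run:
```python
from h import *
f=grab_frame('side'); u=np.array([-0.1115,0.9938,0]);v=np.array([-.9938,-.1115,0]); o=np.array([.5813,-.0559,0])+.03*u
for n,p,z in [('cartR',(433,325),.092),('cartL',(138,150),.092),('headfR',(443,260),.082),('headfL',(222,140),.082),('headbR',(466,234),.082),('headbL',(247,101),.082),('fenceFaceR',(304,490),.102)]:
    X=atz(f,(p[0]/6.6+280,p[1]/6.6+210),z); print(n,np.round((X-o)@u*1e3,1),np.round((X-o)@v*1e3,1))
```

```text
cartR 104.8 52.7
cartL 104.5 -35.0
headfR 80.9 38.2
headfL 82.9 -26.9
headbR 71.1 37.8
headbL 69.1 -30.1
fenceFaceR 165.4 62.5
```

All estimates put the spring about 5.3 mm in (force says 4.8–5.5, the image 5.4). The carton's back edge is at 104.8 and 104.5 mm at its two ends, so it's square. That's inside the limits but short of "about half", so I'll let up and take one more gentle part stroke, with force checks.

```bash
python3 -m inch '0 0 0 -0.1 0 0 0;0 0 0 -0.1 0 0 0'; python3 -m inch '0 0 0 1 0 0 0; 0 0 0 2 0 0 0;0 0 0 3 0 0 0;0 0 0 4 0 0 0;0 0 0 4.9 0 0 0;0 0 0 4.9 0 0 0;0 0 0 4.9 0 0 0;0 0 0 4.9 0 0 0'; python3 look.py; python3 -m inch '0 0 0 -1 0 0 0; 0 0 0 -1.7 0 0 0; 0 0 0 -2 0 0 0;0 0 0 -2 0 0 0';  python3 -m inch '0 0 0 -0.2 0 0 0;0 0 0 -0.4 0 0 0;0 0 0 -0.4 0 0 0;0 0 0 -0.4 0 0 0';python3 -m inch '0 0 0 -0.2 0 0 0;0 0 0 -0.4 0 0 0;0 0 0 -0.4 0 0 0;0 0 0 -0.4 0 0 0'
```

```text
t: 16.98
eef_pos: [0.5939, -0.1692, 0.0975]
ee_rot: [-3.138, 0.004, -3.028]
force: [-1.8, -1.9, 9.2]
width: 0.0007
t: 17.98
eef_pos: [0.5936, -0.1692, 0.146]
ee_rot: [-3.138, 0.003, -3.028]
force: [0.2, 0.6, 0.4]
width: 0.0003
pad_face [0.5642 0.0778 0.0525] jigx-from-hinge-det 0.1047 1.4
jaw_head [ 5.705e-01  2.560e-02 -4.000e-04] jigx-from-hinge-det 0.0522 0.8
fence [0.562  0.1383 0.0006] jigx-from-hinge-det 0.1651 1.4
carton [0.5565 0.107  0.0077] jigx-from-hinge-det 0.1346 0.3
trigger_hinge [ 0.5767 -0.0536  0.1031] jigx-from-hinge-det -0.0272 0.3
t: 19.08
eef_pos: [0.5945, -0.1702, 0.127]
ee_rot: [-3.137, 0.005, -3.027]
force: [-0.2, -3.5, 7.2]
width: 0.0006
t: 19.58
eef_pos: [0.5946, -0.1708, 0.1236]
ee_rot: [-3.135, 0.005, -3.027]
force: [-1.3, -3.0, 8.0]
width: 0.0002
t: 20.08
eef_pos: [0.5947, -0.1714, 0.1201]
ee_rot: [-3.135, 0.005, -3.027]
force: [-1.9, -0.4, 8.1]
width: 0.0005
```

```bash
cat > fm.py <<'E'
from h import *
z=[]
for i in range(6):
    f=grab_frame('side'); z.append(telemetry.get_state()['force'])
print(np.round(np.mean(z,0),2),telemetry.get_state()['eef_pos'])
E
python3 fm.py; python3 look.py;  python3 -m inch '0 0 0 -0.2 0 0 0;0 0 0 -0.4 0 0 0;0 0 0 -0.4 0 0 0;0 0 0 -0.4 0 0 0'; python3 fm.py; python3 look.py
python3 - <<'E'
from h import *
f=grab_frame('side')
cv2.imwrite('pics/side6c.png',cv2.resize(f['pixels'][210:300,280:370,::-1],None,fx=6.6,fy=6.6,interpolation=2))
E
```

```text
[-2.11 -1.7   8.1 ] [ 0.5946836  -0.17138494  0.12011976]
pad_face [0.5668 0.0793 0.0572] jigx-from-hinge-det 0.106 0.4
jaw_head [0.5654 0.0272 0.0026] jigx-from-hinge-det 0.0544 1.1
fence [5.600e-01 1.369e-01 2.000e-04] jigx-from-hinge-det 0.164 1.6
trigger_hinge [ 0.5774 -0.0522  0.1018] jigx-from-hinge-det -0.0259 0.7
t: 21.48
eef_pos: [0.5947, -0.1718, 0.1167]
ee_rot: [-3.134, 0.005, -3.027]
force: [-2.3, -1.3, 8.6]
width: 0.0007
[-2.04 -0.47  8.89] [ 0.59467242 -0.17177232  0.11669327]
pad_face [0.566  0.0759 0.0556] jigx-from-hinge-det 0.1026 1.5
jaw_head [0.5653 0.0344 0.0007] jigx-from-hinge-det 0.0616 1.2
fence [0.5582 0.1391 0.0044] jigx-from-hinge-det 0.1664 1.5
carton [0.5566 0.108  0.0069] jigx-from-hinge-det 0.1356 0.1
trigger_hinge [ 0.5769 -0.0569  0.1015] jigx-from-hinge-det -0.0306 1.4
```

View pics/side6c.png

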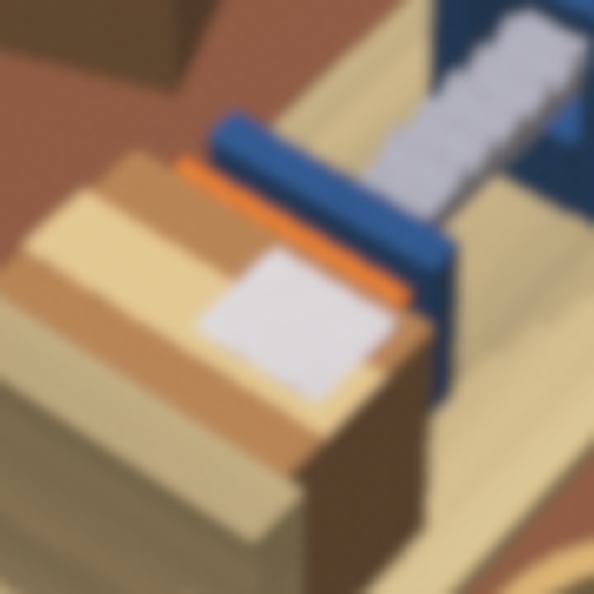

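Run:
```python
from h import *
f=grab_frame('side'); u=np.array([-0.1115,0.9938,0]);v=np.array([-.9938,-.1115,0]); o=np.array([.5813,-.0559,0])+.03*u
for n,p,z in [('cartR',(433,325),.092),('cartL',(138,150),.092),('headfR',(433,268),.082),('headfL',(212,153),.082),('headbR',(457,241),.082),('headbL',(238,110),.082)]:
    X=atz(f,(p[0]/6.6+280,p[1]/6.6+210),z); print(n,np.round((X-o)@u*1e3,1),np.round((X-o)@v*1e3,1))
for c in ('scene','side'): F=grab_frame(c)
F={c:grab_frame(c) for c in ('scene','side')}
for n in ['spare_carton','tape_roll','screwdriver']:
    r=[pinpoint(c,n) for c in F]
    if all(r): print(n,np.round(tri([(F[c],np.array(a[0]['location'],float)) for c,a in zip(F,r)])[0],4))
s=telemetry.get_state();print(s['t'],s['force'],s['eef_pos'])
```

```text
cartR 104.8 52.7
cartL 104.5 -35.0
headfR 84.3 37.8
headfL 87.7 -26.2
headbR 74.1 37.4
headbL 72.8 -30.0
spare_carton [0.7334 0.0015 0.0069]
screwdriver [ 0.4497 -0.0541  0.0038]
22.975 [-1.94876757 -0.72386446  9.24588386] [ 0.59468224 -0.17178995  0.11672724]
```

The blue plate's middle is at 79.7 mm and the carton's back at 104.65 mm, so the spring is about 9 mm in (force says about 8–9). The carton is square and on the fence, and the bystanders that were found haven't moved. Handing in.

```bash
python3 -c "
from station import arm; print(arm.job_done())"
```

```text
the job is handed in; nothing more can be done
None
```

The carton is gripped square against the fence, and the job was handed in at about 23 s with the closed fingers still holding the trigger down. The hand-in gave no verdict, so everything below rests on my own measurements.

**Strokes:** I made four full strokes, which left the pad's spring only about 5.4 mm in. A fifth, gentle part stroke brought it closer to half.

| Last check | Result |
|---|---|
| Spring pushed in | about 9 mm by image edges, 8–9 mm by paddle force; one noisy single-frame estimate gave about 14 mm, which neither of these supported |
| Carton square | back edge at 104.8 and 104.5 mm at its two ends, about 0.003 rad askew |
| Carton to fence | back about 60 mm before the fence face, so it is touching |
| Fingers on trigger | about 9 N, trigger about 0.22 rad down |

**Bystanders:** The spare carton and screwdriver were within a few mm of where they started, inside the detection noise. The tape roll was not found in the last check; it looked unmoved in the earlier pictures, and the arm never went near it.

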